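# Shut up the shoe shine stand: box the tins, fill the brush basket and hang it by its bail

## Robot

A 6-joint arm with a two-finger parallel gripper is mounted at the origin on the work surface. World frame = base frame: x ahead of the robot, y to its left, z up, the work surface at z = 0. Lengths are in mm, angles in degrees, forces in N, time in s.
With the tool pointing down it reaches from about 400 to 925 mm from the base axis. Payload 12.5 kg.
Tool frame: the origin (TCP) lies on the centre line of the jaws, within the pads' length; the fingertips stand 11 mm ahead of it and the grasp point (between the pads) lies 8 mm behind it; z points along the fingers, y is the line along which they close (so a half turn about z gives the same grasp; the last joint's range is limited). The gripper opens to 95 mm and grips with 3 to 60 N. Pads are 20 mm wide; open, the fingers measure 119 mm over their backs; the gripper's body (75 mm by 180 mm) begins 59 mm behind the grasp point.
Start: joints at [-69.591, 28.126, 89.318, -0, 62.55, -6.05], TCP at [278.499, -559.539, 225.661] pointing down, gripper open.
Joint ranges: [-177.58, 177.58], [-47.91, 125.51], [2.72, 160], [-65.01, 245.01], [3.68, 167.84], [-153.87, 153.87]. Speed limits (degrees/s): [127.2, 127.2, 159.86, 180, 180, 180].

## Interface

Orientations are given as a 3x3 rotation matrix whose columns are the frame's x, y, z axes.
In Python, from workcell import robot gives the robot as it stands.
- The arm moves only by the tool drive_tool, never from a script. Its argument "increments" is a list of rows, each a list of 7 numbers: the closure, from -1 (fully open) to 1 (shut), so that 0 is half open, then the shift along the tool's x, y, z in mm, then the turn, a rotation vector about the tool's x, y, z in degrees. A call has 1 to 8 rows; each row is the pose to reach, as a shift and turn from the pose commanded when the call began, along the tool's axes at that moment; what a row does not reach only later rows make up. A row lasts 1/8 s, in which the tool goes at most 62.5 mm and 10.7 degrees, less where a joint would pass 70% of its speed; a pose out of reach is approached as far as the arm can. A call with a gripper value outside its range is refused whole. The fingers move at their own pace and stop on an object; "newtons" is the grip in N (left out, the last holds). Time passes only in rows, so rows that repeat a pose let the fingers close. It gives the time, the measured TCP pose, the force, the opening and the grip force at its end, in the units of the state.
- robot.observe(): the state, without advancing time (a new reading comes with each control period).
- robot.get_image(name): name is "scene" or "top" or "wrist"; returns a dict with "img" (400x640x3 uint8, red, green, blue), "mtx" (3x3 intrinsics, pixels), "pose" (4x4, takes a point from camera to world coordinates). Camera axes: x right, y down, z forward; pixel columns grow to the right and rows downward; lengths in mm; the calibration is good to about 2 mm. A picture is of the moment at which its call begins. There is no depth.
- robot.sign_off(): hands the job in; it is judged then, once.
Trained networks look in a picture, given as the dict that the camera call returned (one of the last four; its "shot" number tells which), for a name from the list of things; names that differ only in an ending like _2 or _b are one class to them, and where a whole thing is asked for, a point or a joint stands for the part that bears it (a point fixed in the world has none). Each returns a list of dicts, best first, with "score" (0 to 1); they miss things now and then, are a little off and sometimes report something else, mostly with a low value. They report only what shows in the picture. A call takes as long as a camera call. They do not tell look-alikes from the thing itself.
- robot.regions_of(picture, label): "pixels" (400x640 bool, what is visible of it) and "rect" ([centre column, centre row, width, height] in pixels, round what is visible of it).
- robot.spot_point(picture, label): "at" ([column, row] in pixels: a listed point, or the origin of a listed thing).
The state is a dict: "clock": time; "qpos": joint angles; "qd": joint speeds; "joint_efforts": joint torques, N m; "tcp_pos": TCP position; "tcp_rot": TCP orientation; "ft_force": force on the tool from outside, world axes, zero at the start; "wrist_torque": the same for the moment, N m; "opening": finger opening in mm; "gripper_force": force on a finger pad.
Only numpy, scipy, OpenCV 4.12 (cv2) and the standard library are available. Lean on these libraries where they do the work, as an engineer would, in place of code of your own. Each camera call takes 0.05 s, during which the arm holds its last target. There are 200 camera calls.

## Task

Shut up the shine stand for the night: lay the polish tins that are out flat in the oak box, and put the brushes that are out (up to two shine brushes and a welt brush) in the steel basket. Once all the brushes are in, swing the basket's folded bail upright, then hang the basket by its bail on the iron hook without tipping it, with the kink in the middle of the bail seated in the hook and the basket clear of the platform. Leave the ashtray and the shoehorn where they are.

Things in the scene. Friction and masses are not known exactly. Their poses are not given: they have to be found in the camera images.
- basket: Loose open sheet-steel basket, 170 mm along its x, 230 mm along its y, 75 mm high, walls and floor 4 mm, about 0.35 kg. Origin at the centre of its underside, z up. Its bail (10 mm round steel bar, 60 g) turns about the line parallel to the basket's y axis at x = 0, z = 70 mm, pivoted just outside the short ends.
- bail (a joint): Angle of the bail, rad: 0 = folded level over the basket's -x side, its bar 40 mm outside that wall and 70 mm above the platform, so that a fingertip fits under it; 1.57 = upright; 3.14 = folded over the +x side. Snug pivots (0.08 N m): it stays where it is left. Starts at 0 to 0.15.
- bail_peak (a point): Centre of the bar at the kink in the middle of the bail, 142 mm from the pivot line (212 mm above the basket's underside when upright). Its x points from here to the pivots, its y is the basket's y. The kink is 12 mm deep and spans y = -20 to 20 mm.
- bail_bar (a point): Point on the centre of the bail's nearly straight bar, 50 mm from the kink to the basket's +y side and 128 mm from the pivot line: a place to pinch so that the hook can pass under the kink (the -y side is its mirror image). The bar runs from 20 to 122 mm either side of the kink, 130 to 124 mm from the pivot line; arms go back from its corners.
- hook: Fixed iron post (20 mm thick, 302 mm high, foot 76 mm wide) with an arm of 10 mm round bar along its own -x. Origin at the foot's centre, z up. The bar's axis: z = 275 mm from the post to x = -105 mm, level seat at z = 265 mm from x = -117 to -143 mm, upturned tip at x = -160 mm, z = 292 mm. The bail comes over the tip from the -x side and down into the seat.
- hook_seat (a point): Point on top of the bar in the middle of the hook's seat (x = -130 mm, z = 270 mm in the post's frame; same axes as the post). The hung bail's bar centre lies about 5 mm above it and the hung basket's underside about 63 mm above the platform.
- box: Fixed open oak box for the tins, outside 120 mm along its x, 342 mm along its y, 35 mm high, walls and floor 6 mm (inside 108 x 330 mm). Origin at the centre of its underside, z up. It takes three tins end to end along its y.
- shine_a: Shine brush (may be absent): oak block 150 x 46 x 18 mm (x, y, z) on top of black bristles 140 x 40 x 24 mm, 42 mm high, about 0.11 kg, lying bristles down. Origin at the centre of the underside, x along its length, z up through the block.
- shine_b: A second shine brush like shine_a (may be absent).
- welt: Welt brush (may be absent), lying on its side, 175 mm long, 22 mm high, about 0.07 kg: a straight wooden stock 18 mm wide along x = -87 to 87 mm, with black bristles standing out 23 mm to its +y side at x = 26 to 86 mm. Origin on the underside below the middle of the stock; centre of mass near x = 10 mm.
- tin_a: Closed oval polish tin (may be absent), 90 mm along its x, 54 mm along its y, with round ends, 28 mm high, brass with a nickel lid, about 0.09 kg. Origin at the centre of its underside, z up.
- tin_b: A second tin like tin_a (may be absent).
- tin_c: A third tin like tin_a (may be absent).
- ashtray: Bystander: round nickel ashtray, 104 mm across, 26 mm high, loose. Origin at the centre of its underside.
- shoehorn: Bystander: shoehorn of yellow bone, about 172 mm long along its x, 34 mm wide, 5 mm thick, loose. Origin on its underside.
Mind the look-alikes: they are no part of the job. Leave any red or turquoise look-alike of the shine_a alone.

How it is judged (in metres and radians):
On the way, in this order (a step that is already met when the one before it is completed fails the run):
1. every brush that is out has been put in the basket (x of shine_a in the frame of basket between -0.083 and 0.083 m and y of shine_a in the frame of basket between -0.113 and 0.113 m and z of shine_a in the frame of basket between -0.01 and 0.09 m and x of shine_b in the frame of basket between -0.083 and 0.083 m and y of shine_b in the frame of basket between -0.113 and 0.113 m and z of shine_b in the frame of basket between -0.01 and 0.09 m and x of welt in the frame of basket between -0.083 and 0.083 m and y of welt in the frame of basket between -0.113 and 0.113 m and z of welt in the frame of basket between -0.01 and 0.09 m), for 0.2 s.
2. the bail has been swung upright over the basket (joint 1.25 to 1.9) (value of joint bail between 1.25 and 1.9 rad), for 0.2 s.
3. the basket hangs by the kink of its bail in the hook's seat (distance between bail_peak and hook_seat below 0.025 m and height (world z) of basket above 0.02 m and angle between basket's own z axis and vertical below 0.4 rad and contact force between basket and hook above 1 N), for 0.2 s.
At the end, for the whole second after the job is handed in: Every brush lies in the basket (underside at most 90 mm above its underside), every tin flat (0.2 rad) on the box floor; the basket hangs on the hook, kink within 25 mm of the seat, over 20 mm clear of the platform, tilted under 0.4 rad, let go, all at rest (0.05 m/s) (all of step 1 and all of step 3 and x of tin_a in the frame of box between -0.056 and 0.056 m and y of tin_a in the frame of box between -0.168 and 0.168 m and z of tin_a in the frame of box between 0 and 0.02 m and x of tin_b in the frame of box between -0.056 and 0.056 m and y of tin_b in the frame of box between -0.168 and 0.168 m and z of tin_b in the frame of box between 0 and 0.02 m and x of tin_c in the frame of box between -0.056 and 0.056 m and y of tin_c in the frame of box between -0.168 and 0.168 m and z of tin_c in the frame of box between 0 and 0.02 m and angle between each of tin_a, tin_b, tin_c's own z axis and vertical below 0.2 rad and linear speed of each of shine_a, shine_b, welt, tin_a, tin_b, tin_c, basket below 0.05 m/s and contact force between basket and the fingers below 0.2 N); the robot touches nothing.
It fails at once if the ashtray or the shoehorn is moved more than 30 mm (distance of any of ashtray, shoehorn from where it was at the start of the episode above 0.03 m).
It fails at once if the basket is tipped more than 0.7 rad (angle between basket's own z axis and vertical above 0.7 rad).
Of shine_a, shine_b, welt only 2 to 3 are there at a start; the rules pass over those that are not, and their reading is None.
Of tin_a, tin_b, tin_c only 1 to 3 are there at a start; the rules pass over those that are not, and their reading is None.
At some moment in a run one of shine_a, shine_b, welt, tin_a, tin_b, tin_c may be knocked a few centimetres aside while the robot is not near it.
It also fails if it takes over 210 s, if anything falls off the work surface, if the arm or the gripper's body presses on something with over 40 N, if the wrist force passes 120 N, or if a joint passes its speed limit or range.

## Working session

There is one attempt and no reset: what is moved stays moved. The work goes in short steps, Python scripts to look and compute and a tool call to move; the robot and the scene stay as the last step left them, time stands still between calls to the robot, and variables do not carry over. Pictures are saved under pics/ and viewed, at most 14 in all, crops included, and the job is handed in when it is done.

Besides the shell and the picture viewer there is one more tool, called after ">>>" by a JSON object that holds its "api" and its "payload", one argument or row to a line. drive_tool: Moves the arm, as the interface text tells. Its arguments: {"type":"object","properties":{"increments":{"type":"array","items":{"type":"array","items":{"type":"number"}}},"newtons":{"type":"number"}},"required":["increments"]}

```bash
mkdir -p pics; cat > h.py <<'E'
import numpy as np, cv2
from workcell import robot
def ray(p,uv):
    d=np.linalg.inv(p["mtx"])@np.array([uv[0],uv[1],1.0]); T=np.array(p["pose"])
    return T[:3,3],T[:3,:3]@d
def onz(p,uv,z):
    o,d=ray(p,uv); return (o+d*(z-o[2])/d[2])[:2]
def save(p,n): cv2.imwrite("pics/"+n+".png",p["img"][:,:,::-1])
def axis(p,mask,z):
    ys,xs=np.nonzero(mask); P=np.array([onz(p,(x,y),z) for x,y in list(zip(xs,ys))[::3]],dtype=np.float32)
    (c,s,a)=cv2.minAreaRect(P)
    if s[0]<s[1]: s=s[::-1]; a+=90
    return np.round(c,0),np.round(s,0),round((a+90)%180-90,1)
E
python3 - <<'E'
from h import *
p=robot.get_image("top"); save(p,"top0"); q=robot.get_image("scene"); save(q,"sc0")
H=dict(shine_a=42,welt=22,tin_a=28,ashtray=26,shoehorn=5,basket=75,box=35,hook=0)
for n,z in H.items():
    for r in robot.regions_of(p,n)[:4]:
        print(n,round(r["score"],2),np.round(r["rect"]),*axis(p,r["pixels"],z))
for n,z in dict(shine_a=0,welt=0,tin_a=0,basket=0,hook=0,hook_seat=270,bail_peak=75,bail_bar=75,box=0).items():
    for r in robot.spot_point(p,n)[:3]: print("pt",n,round(r["score"],2),np.round(r["at"]),np.round(onz(p,r["at"],z)))
print(robot.observe()["tcp_rot"],robot.observe()["clock"])
E
```

```text
shine_a 0.63 [379. 224.  42.  18.] [ 437. -232.] [146.  46.] 86.0
shine_a 0.41 [382. 247.   9.   9.] [ 347. -238.] [22. 18.] -37.8
welt 0.75 [332. 198.  46.  13.] [529. -46.] [169.  45.] 83.4
tin_a 0.74 [333. 223.  28.  14.] [434. -53.] [79. 53.] 89.8
tin_a 0.52 [380. 196.  20.  15.] [ 545. -230.] [91. 57.] 89.9
ashtray 0.8 [406. 157.  26.  28.] [ 692. -344.] [100.  97.] 44.5
shoehorn 0.52 [208. 169.  35.  31.] [662. 417.] [159.  34.] -41.4
basket 0.63 [228. 221.  73.  74.] [433. 326.] [254. 230.] -17.6
basket 0.18 [406. 156.  28.  31.] [ 682. -332.] [94. 91.] 50.1
box 0.57 [340. 160.  93.  39.] [681. -86.] [341. 126.] -86.6
hook 0.89 [262. 154.  24.  51.] [724. 207.] [208.  73.] 24.8
hook 0.48 [410. 157.  29.  30.] [ 697. -350.] [97. 94.] -60.7
pt shine_a 0.57 [379. 225.] [ 431. -233.]
pt shine_a 0.54 [429. 278.] [ 233. -417.]
pt welt 0.88 [331. 196.] [542. -48.]
pt tin_a 0.82 [328. 224.] [434. -38.]
pt tin_a 0.79 [379. 197.] [ 539. -235.]
pt tin_a 0.76 [425. 227.] [ 425. -406.]
pt basket 0.65 [226. 222.] [443. 351.]
pt hook 0.6 [265. 151.] [719. 205.]
pt hook_seat 0.97 [268. 172.] [588. 167.]
pt bail_peak 0.73 [254. 243.] [364. 235.]
pt bail_peak 0.6 [260. 231.] [406. 211.]
pt bail_bar 0.67 [251. 244.] [359. 245.]
pt box 0.88 [341. 160.] [682. -90.]
pt box 0.41 [260. 233.] [403. 222.]
[[ 8.95257852e-01  4.45548399e-01  5.35667036e-05]
 [ 4.45548403e-01 -8.95257847e-01 -9.17315545e-05]
 [ 7.08516442e-06  1.05989954e-04 -9.99999994e-01]] 0.95
```

View pics/top0.png

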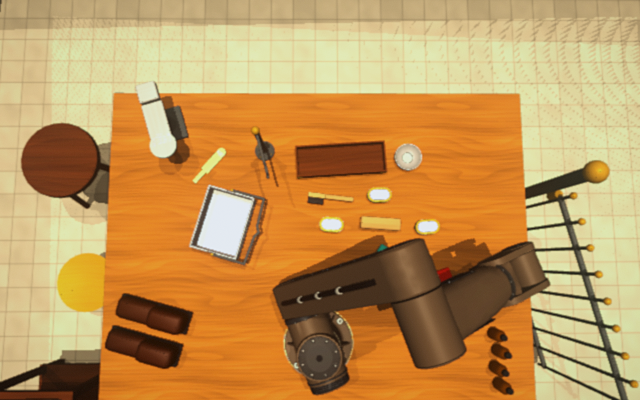

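View pics/sc0.png

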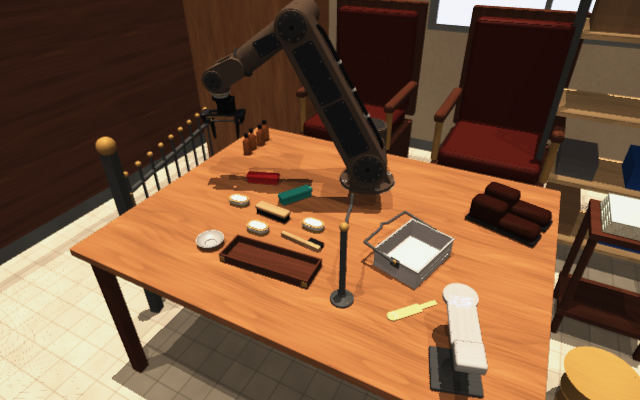

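The top view shows three tins, at about (331,224), (380,195) and (427,227). The oak shine brush is at (380,223), the welt brush at (330,198) with its bristles on the left, and the box at (340,160). The basket is at (225,222) with its bail on the right, and the hook post is at (262,150) with its arm towards the camera bottom. The red and turquoise look-alikes sit near the arm. First I'll go above the far tin.

```bash
cat >> h.py <<'E'
def go(x,y,z,th):
    s=robot.observe(); R=np.array(s["tcp_rot"]); t=np.radians(th); c,n=np.cos(t),np.sin(t)
    G=np.array([[c,n,0],[n,-c,0],[0,0,-1.]])
    print("go",(x,y,z,th),"shift",np.round(R.T@(np.array([x,y,z])-s["tcp_pos"]),1),"turn",np.round(np.degrees(cv2.Rodrigues(R.T@G)[0].ravel()),1),"t",round(s["clock"],1))
E
python3 -c "
from h import *
go(440,-370,230,90)"
```

```text
go (440, -370, 230, 90) shift [229.  -97.7  -4.3] turn [  0.    0.  -63.5] t 0.9
```

>>> {"api": "drive_tool", "payload": {
  "increments": [
    [-1,229,-98,-4,0,0,-63.5],
    [-1,229,-98,-4,0,0,-63.5],
    [-1,229,-98,-4,0,0,-63.5],
    [-1,229,-98,-4,0,0,-63.5],
    [-1,229,-98,-4,0,0,-63.5],
    [-1,229,-98,-4,0,0,-63.5],
    [-1,229,-98,-4,0,0,-63.5],
    [-1,229,-98,-4,0,0,-63.5]
  ]
}}

```text
clock: 1.95
tcp_pos: [439.8, -369.9, 229.7]
tcp_rot: [[0.005, 1.0, 0.0], [1.0, -0.005, -0.0], [-0.0, 0.0, -1.0]]
ft_force: [0.5, 0.9, 0.9]
opening: 95.3
gripper_force: 0.0
```

```bash
python3 - <<'E'
from h import *
p=robot.get_image("wrist"); save(p,"w1"); q=robot.get_image("top")
H=dict(shine_a=42,welt=22,tin_a=28,basket=75,box=35)
for n,z in H.items():
  for nm,im in (("wrist",p),("top",q)):
    for r in robot.regions_of(im,n)[:5]:
        if r["score"]>.3: print(nm,n,round(r["score"],2),np.round(r["rect"]),*axis(im,r["pixels"],z))
for n,z in dict(basket=0,hook=0,hook_seat=270,bail_peak=75,bail_bar=75,box=0,tin_a=0).items():
    for r in robot.spot_point(q,n)[:3]: print("pt",n,round(r["score"],2),np.round(r["at"]),np.round(onz(q,r["at"],z)))
print(robot.observe()["tcp_pos"])
E
```

```text
wrist shine_a 0.96 [158. 209.  90. 113.] [ 240. -415.] [147.  64.] -71.4
wrist shine_a 0.87 [178.  48. 142.  95.] [ 290. -218.] [152.  47.] -30.6
wrist shine_a 0.81 [316.  64.  49. 128.] [ 436. -243.] [131.  47.] 85.7
top shine_a 0.98 [381. 222.  40.  14.] [ 437. -231.] [147.  47.] 85.0
top shine_a 0.66 [441. 276.  23.  19.] [ 242. -448.] [81. 47.] -72.3
top shine_a 0.54 [379. 252.  12.  17.] [ 333. -225.] [56. 17.] -39.5
wrist welt 0.53 [538.  43. 131.  85.] [ 692. -215.] [143.  89.] 3.3
top welt 0.9 [331. 199.  45.   7.] [527. -40.] [160.  42.] 82.7
wrist tin_a 0.88 [408.  57.  52.  86.] [ 544. -234.] [90. 61.] -89.8
wrist tin_a 0.73 [305. 205.  43.  71.] [ 424. -409.] [95. 55.] -86.4
top tin_a 0.63 [381. 196.  20.  16.] [ 541. -230.] [91. 57.] 89.9
top tin_a 0.54 [330. 224.  25.  15.] [444. -42.] [75. 48.] -59.2
top basket 0.97 [227. 222.  76.  80.] [434. 325.] [254. 231.] -16.2
top basket 0.38 [381. 224.  36.  13.] [ 435. -228.] [141.  43.] 84.3
wrist box 0.62 [540.  44. 138.  86.] [ 683. -217.] [138.  86.] 3.4
top box 0.73 [341. 160.  91.  39.] [679. -86.] [342. 129.] -86.6
top box 0.46 [332. 223.  26.  12.] [444. -43.] [81. 45.] -59.3
top box 0.35 [263. 152.  26.  53.] [717. 206.] [197.  71.] 27.8
top box 0.33 [241. 228.  54.  75.] [421. 282.] [259. 120.] -16.3
pt basket 0.77 [225. 220.] [455. 354.]
pt basket 0.7 [376. 225.] [ 432. -222.]
pt hook 0.6 [264. 150.] [724. 208.]
pt hook 0.26 [381. 222.] [ 445. -240.]
pt hook_seat 0.96 [266. 170.] [594. 170.]
pt bail_peak 0.89 [257. 231.] [406. 224.]
pt bail_bar 0.57 [251. 244.] [360. 244.]
pt bail_bar 0.42 [266. 169.] [635. 190.]
pt box 0.78 [342. 160.] [684. -94.]
pt tin_a 0.7 [331. 223.] [439. -49.]
pt tin_a 0.59 [380. 195.] [ 548. -237.]
[ 439.84409828 -369.78805416  229.63291964]
```

View pics/w1.png

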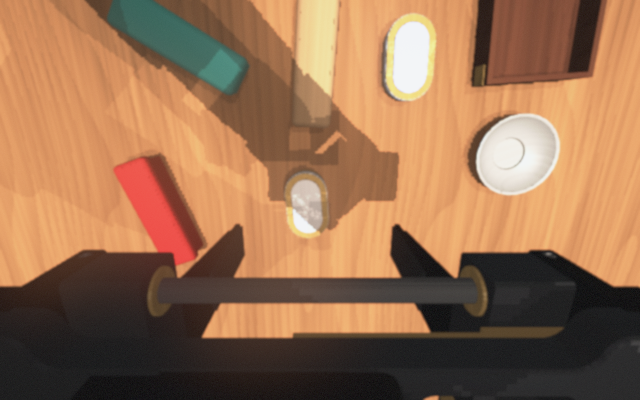

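The wrist picture shows the near tin at (306,205), the oak brush at (315,65), the second tin at (409,57), the box top right, and the red and turquoise brushes on the left. I'll grasp the near tin.

>>> {"api": "drive_tool", "payload": {
  "increments": [
    [-1,-38,-16,60,0,0,-4],
    [-1,-38,-16,120,0,0,-4],
    [-1,-38,-16,170,0,0,-4],
    [-1,-38,-16,200,0,0,-4],
    [-1,-38,-16,214,0,0,-4],
    [-1,-38,-16,215,0,0,-4],
    [1,-38,-16,215,0,0,-4],
    [1,-38,-16,215,0,0,-4]
  ],
  "newtons": 20
}}

```text
clock: 3.9
tcp_pos: [424.2, -408.2, 15.9]
tcp_rot: [[-0.069, 0.998, 0.001], [0.998, 0.069, -0.002], [-0.002, 0.001, -1.0]]
ft_force: [0.5, 1.5, -0.1]
opening: 80.5
gripper_force: 0.0
```

>>> {"api": "drive_tool", "payload": {
  "increments": [
    [1,0,0,0,0,0,0],
    [1,0,0,0,0,0,0],
    [1,0,0,0,0,0,0],
    [1,0,0,-40,0,0,0],
    [1,0,0,-100,0,0,0],
    [1,0,0,-150,0,0,0],
    [1,0,0,-150,0,0,0]
  ]
}}

```text
clock: 4.78
tcp_pos: [424.7, -408.8, 168.3]
tcp_rot: [[-0.069, 0.998, 0.004], [0.998, 0.069, -0.005], [-0.005, 0.004, -1.0]]
ft_force: [-0.1, 0.7, -2.0]
opening: 54.0
gripper_force: 20.0
```

```bash
python3 -c "
from h import *
b=np.array([681,-90]);u=np.array([np.cos(np.radians(93.4)),np.sin(np.radians(93.4))])
for k in(-105,0,105): print(b+k*u)
x,y=b-105*u
go(x,y,165,93.4)"
```

```text
[ 687.22716923 -194.81518193]
[681. -90.]
[674.77283077  14.81518193]
go (np.float64(687.227169225476), np.float64(-194.81518193199537), 165, 93.4) shift [195.3 276.7   3.3] turn [0.2 0.3 0.6] t 4.8
```

>>> {"api": "drive_tool", "payload": {
  "increments": [
    [1,195,277,3,0,0,0.6],
    [1,195,277,3,0,0,0.6],
    [1,195,277,3,0,0,0.6],
    [1,195,277,3,0,0,0.6],
    [1,195,277,3,0,0,0.6],
    [1,195,277,3,0,0,0.6],
    [1,195,277,3,0,0,0.6],
    [1,195,277,60,0,0,0.6]
  ]
}}

```text
clock: 5.78
tcp_pos: [688.0, -195.2, 106.8]
tcp_rot: [[-0.059, 0.998, 0.006], [0.998, 0.059, -0.003], [-0.003, 0.006, -1.0]]
ft_force: [0.0, -0.5, -1.8]
opening: 53.9
gripper_force: 20.0
```

```bash
python3 - <<'E'
from h import *
p=robot.get_image("wrist"); save(p,"w2"); go(687,-195,23,93.4)
for n,z in dict(box=35,tin_a=28).items():
    for r in robot.regions_of(p,n)[:4]:
        if r["score"]>.3: print(n,round(r["score"],2),np.round(r["rect"]),*axis(p,r["pixels"],z))
E
```

```text
go (687, -195, 23, 93.4) shift [-1.5  4.1 73.3] turn [-0.4 -0.2 -0.1] t 5.8
tin_a 0.64 [25. 33. 51. 64.] [465. -75.] [54. 35.] 75.8
tin_a 0.6 [317. 253. 100. 155.] [ 690. -247.] [156.  89.] -87.9
tin_a 0.57 [163. 227.  73.  92.] [ 549. -222.] [83. 69.] 24.6
```

View pics/w2.png

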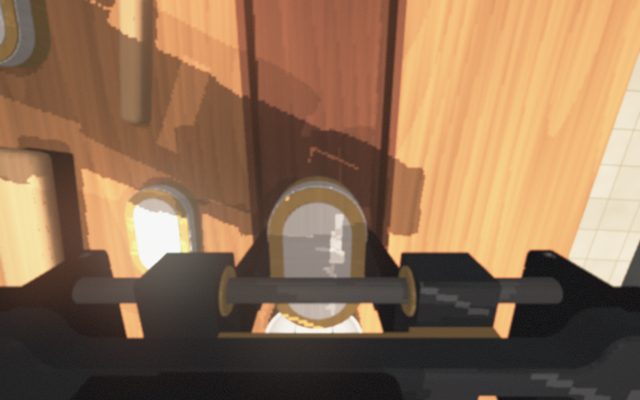

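The held tin is centred at (317,250), between the box walls at columns 250 and 390. I'll lower and release it.

>>> {"api": "drive_tool", "payload": {
  "increments": [
    [1,-1,0,40,0,0,0],
    [1,-1,0,70,0,0,0],
    [1,-1,0,83,0,0,0],
    [1,-1,0,84,0,0,0],
    [1,-1,0,84,0,0,0],
    [-0.6,-1,0,84,0,0,0],
    [-0.6,-1,0,84,0,0,0],
    [-0.6,-1,0,84,0,0,0]
  ]
}}

```text
clock: 6.92
tcp_pos: [686.8, -195.1, 20.9]
tcp_rot: [[-0.059, 0.998, 0.0], [0.998, 0.059, -0.0], [-0.0, 0.0, -1.0]]
ft_force: [0.5, 0.2, 0.0]
opening: 74.8
gripper_force: 0.0
```

>>> {"api": "drive_tool", "payload": {
  "increments": [
    [-0.6,0,0,-40,0,0,0],
    [-0.6,0,0,-100,0,0,0],
    [-1,0,0,-140,0,0,0],
    [-1,0,0,-140,0,0,0]
  ]
}}

```text
clock: 7.42
tcp_pos: [688.0, -195.5, 164.6]
tcp_rot: [[-0.059, 0.998, 0.006], [0.998, 0.059, -0.002], [-0.003, 0.006, -1.0]]
ft_force: [0.7, 0.2, -0.3]
opening: 91.0
gripper_force: 0.0
```

```bash
python3 - <<'E'
from h import *
go(544,-233,16,90)
p=robot.get_image("wrist");q=robot.get_image("top")
for im in(p,q):
    for r in robot.regions_of(im,"tin_a")[:4]:
        if r["score"]>.3: print(round(r["score"],2),np.round(r["rect"]),*axis(im,r["pixels"],28))
E
```

```text
go (544, -233, 16, 90) shift [ -28.6 -146.8  147.9] turn [0.3 0.1 3.4] t 7.4
0.9 [56. 38. 91. 72.] [443. -65.] [74. 64.] -0.9
0.74 [317. 190.  55.  91.] [ 686. -199.] [94. 56.] -85.3
0.65 [188. 209.  58.  83.] [ 551. -230.] [97. 63.] -89.6
```

>>> {"api": "drive_tool", "payload": {
  "increments": [
    [-1,-27,-60,0,0,0,3.4],
    [-1,-27,-120,0,0,0,3.4],
    [-1,-27,-145,30,0,0,3.4],
    [-1,-27,-145,80,0,0,3.4],
    [-1,-27,-145,120,0,0,3.4],
    [-1,-27,-145,146,0,0,3.4],
    [-1,-27,-145,149,0,0,3.4],
    [1,-27,-145,149,0,0,3.4]
  ]
}}

```text
clock: 8.62
tcp_pos: [543.7, -230.7, 11.3]
tcp_rot: [[0.001, 1.0, 0.0], [1.0, -0.001, -0.0], [-0.0, 0.0, -1.0]]
ft_force: [0.4, 0.1, 7.4]
opening: 89.8
gripper_force: 3.6
```

>>> {"api": "drive_tool", "payload": {
  "increments": [
    [1,0,0,0,0,0,0],
    [1,0,0,0,0,0,0],
    [1,0,0,0,0,0,0],
    [1,0,0,0,0,0,0],
    [1,0,0,-40,0,0,0],
    [1,0,0,-80,0,0,0],
    [1,0,0,-80,0,0,0]
  ]
}}

```text
clock: 9.5
tcp_pos: [544.3, -230.9, 93.2]
tcp_rot: [[0.001, 1.0, 0.003], [1.0, -0.001, -0.002], [-0.002, 0.003, -1.0]]
ft_force: [0.7, -0.0, -1.4]
opening: 53.7
gripper_force: 20.0
```

```bash
python3 -c "
from h import *
go(681,-90,100,93.4)
go(681,-90,22,93.4)"
```

```text
go (681, -90, 100, 93.4) shift [141.  136.7  -6.7] turn [ 0.1  0.1 -3.4] t 9.5
go (681, -90, 22, 93.4) shift [141.1 136.5  71.3] turn [ 0.1  0.1 -3.4] t 9.5
```

>>> {"api": "drive_tool", "payload": {
  "increments": [
    [1,60,60,0,0,0,-3.4],
    [1,110,110,0,0,0,-3.4],
    [1,141,136,0,0,0,-3.4],
    [1,141,136,0,0,0,-3.4],
    [1,141,136,40,0,0,-3.4],
    [1,141,136,65,0,0,-3.4],
    [1,141,136,72,0,0,-3.4],
    [1,141,136,72,0,0,-3.4]
  ]
}}

```text
clock: 10.5
tcp_pos: [678.9, -90.2, 18.9]
tcp_rot: [[-0.058, 0.998, -0.002], [0.998, 0.058, 0.0], [0.0, -0.002, -1.0]]
ft_force: [-0.4, 0.6, -0.3]
opening: 54.1
gripper_force: 20.0
```

>>> {"api": "drive_tool", "payload": {
  "increments": [
    [-0.6,0,0,0,0,0,0],
    [-0.6,0,0,0,0,0,0],
    [-0.6,0,0,0,0,0,0],
    [-0.6,0,0,-40,0,0,0],
    [-0.6,0,0,-100,0,0,0],
    [-1,0,0,-140,0,0,0],
    [-1,0,0,-140,0,0,0],
    [-1,0,0,-140,0,0,0]
  ]
}}

```text
clock: 11.5
tcp_pos: [679.2, -89.5, 158.9]
tcp_rot: [[-0.059, 0.998, -0.001], [0.998, 0.059, 0.0], [0.0, -0.001, -1.0]]
ft_force: [0.3, 0.5, 0.5]
opening: 94.3
gripper_force: 0.0
```

```bash
python3 - <<'E'
from h import *
p=robot.get_image("wrist");q=robot.get_image("top")
for im in(p,q):
  for n,z in dict(tin_a=28,welt=22,shine_a=42).items():
    for r in robot.regions_of(im,n)[:4]:
        if r["score"]>.3: print(n,round(r["score"],2),np.round(r["rect"]),*axis(im,r["pixels"],z))
go(440,-48,160,90)
E
```

```text
tin_a 0.92 [319. 279.  52.  83.] [ 685. -197.] [104.  56.] 89.0
tin_a 0.71 [ 83. 134.  81.  90.] [443. -50.] [92. 73.] 88.9
tin_a 0.58 [317. 190.  53.  89.] [678. -93.] [95. 58.] -85.1
welt 0.81 [178. 132.  50. 177.] [532. -47.] [172.  47.] 83.5
shine_a 0.82 [ 20. 272.  35.  32.] [ 358. -200.] [42. 39.] 75.9
tin_a 0.66 [373. 158.  20.  14.] [ 685. -209.] [61. 54.] 89.9
tin_a 0.46 [235. 228.  43.  72.] [427. 311.] [260.  97.] -10.4
shine_a 0.91 [380. 224.  36.  14.] [ 436. -233.] [136.  46.] 85.4
shine_a 0.68 [376. 264.  27.  44.] [ 287. -212.] [141.  44.] -31.4
shine_a 0.63 [432. 278.  39.  23.] [ 230. -416.] [147.  46.] -72.2
go (440, -48, 160, 90) shift [  55.6 -236.7   -0.7] turn [-0.  -0.   3.4] t 11.9
```

>>> {"api": "drive_tool", "payload": {
  "increments": [
    [-1,20,-62,0,0,0,3.4],
    [-1,35,-120,0,0,0,3.4],
    [-1,50,-180,0,0,0,3.4],
    [-1,56,-239,20,0,0,3.4],
    [-1,56,-239,80,0,0,3.4],
    [-1,56,-239,120,0,0,3.4],
    [-1,56,-239,143,0,0,3.4],
    [-1,56,-239,145,0,0,3.4]
  ]
}}

```text
clock: 12.9
tcp_pos: [437.3, -47.7, 13.5]
tcp_rot: [[0.001, 1.0, -0.002], [1.0, -0.001, 0.001], [0.001, -0.002, -1.0]]
ft_force: [1.0, 0.7, -0.5]
opening: 95.0
gripper_force: 0.0
```

>>> {"api": "drive_tool", "payload": {
  "increments": [
    [1,0,0,0,0,0,0],
    [1,0,0,0,0,0,0],
    [1,0,0,0,0,0,0],
    [1,0,0,0,0,0,0],
    [1,0,0,0,0,0,0],
    [1,0,0,-40,0,0,0],
    [1,0,0,-80,0,0,0],
    [1,0,0,-80,0,0,0]
  ]
}}

```text
clock: 13.9
tcp_pos: [438.8, -48.0, 96.7]
tcp_rot: [[0.001, 1.0, 0.005], [1.0, -0.001, -0.001], [-0.001, 0.005, -1.0]]
ft_force: [0.2, 0.9, -1.6]
opening: 54.2
gripper_force: 19.8
```

```bash
python3 -c "
from h import *
go(675,15,19,93.4)"
```

```text
go (675, 15, 19, 93.4) shift [ 63.2 235.8  78.7] turn [ 0.3  0.1 -3.4] t 13.9
```

>>> {"api": "drive_tool", "payload": {
  "increments": [
    [1,15,60,0,0,0,-3.4],
    [1,30,120,0,0,0,-3.4],
    [1,50,180,0,0,0,-3.4],
    [1,63,236,0,0,0,-3.4],
    [1,63,236,10,0,0,-3.4],
    [1,63,236,50,0,0,-3.4],
    [1,63,236,72,0,0,-3.4],
    [1,63,236,73,0,0,-3.4]
  ]
}}

```text
clock: 14.9
tcp_pos: [672.0, 14.9, 18.7]
tcp_rot: [[-0.058, 0.998, -0.004], [0.998, 0.058, 0.0], [0.0, -0.004, -1.0]]
ft_force: [-0.7, -0.1, -1.7]
opening: 54.1
gripper_force: 19.9
```

>>> {"api": "drive_tool", "payload": {
  "increments": [
    [1,0,0,0,0,0,0],
    [-0.6,0,0,0,0,0,0],
    [-0.6,0,0,0,0,0,0],
    [-0.6,0,0,0,0,0,0],
    [-0.6,0,0,-40,0,0,0],
    [-1,0,0,-100,0,0,0],
    [-1,0,0,-180,0,0,0],
    [-1,0,0,-180,0,0,0]
  ]
}}

```text
clock: 15.9
tcp_pos: [674.9, 15.1, 206.3]
tcp_rot: [[-0.059, 0.998, 0.007], [0.998, 0.059, -0.001], [-0.001, 0.007, -1.0]]
ft_force: [0.9, -0.1, -1.3]
opening: 94.6
gripper_force: 0.0
```

```bash
python3 - <<'E'
from h import *
p=robot.get_image("wrist"); save(p,"w3")
for im in(p,):
  for n,z in dict(tin_a=34,welt=22,shine_a=42,hook_seat=270).items():
    for r in robot.regions_of(im,n)[:4]:
        if r["score"]>.3: print(n,round(r["score"],2),np.round(r["rect"]),*axis(im,r["pixels"],z))
go(436,-232,160,85.5)
go(530,-46,160,83)
E
```

```text
tin_a 0.9 [316. 319.  38.  38.] [ 684. -179.] [54. 47.] 4.4
tin_a 0.81 [315. 180.  48.  69.] [672.  14.] [91. 55.] -88.1
tin_a 0.69 [315. 249.  38.  57.] [677. -75.] [77. 55.] -86.9
shine_a 0.67 [313. 182.  49.  71.] [672.  16.] [88. 53.] -85.5
hook_seat 0.91 [370.  24.  70.  48.] [683. 120.] [20. 12.] 3.4
go (436, -232, 160, 85.5) shift [-232.8 -251.1   40.2] turn [-0.2 -0.   7.9] t 16.1
go (530, -46, 160, 83) shift [ -52.7 -146.4   40. ] turn [-0.2 -0.  10.4] t 16.1
```

View pics/w3.png

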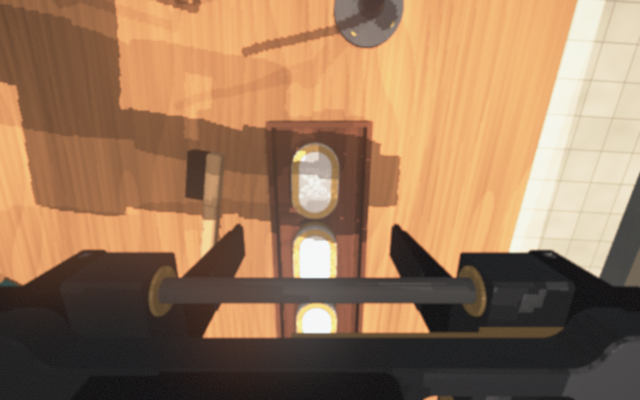

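All three tins lie in the box, at (315,180), (315,255) and (316,320). The welt stock runs from (213,155) down to (207,250), with its bristles on the left side.

```bash
python3 - <<'E'
from h import *
p=robot.get_image("wrist")
a=onz(p,(213,154),22);b=onz(p,(208,245),22);print(a,b,np.degrees(np.arctan2(*(a-b)[::-1])))
u=(a-b)/np.linalg.norm(a-b);c=a-82*u;print(c)
go(c[0],c[1],206,np.degrees(np.arctan2(u[1],u[0])))
E
```

```text
[548.32792216  38.54732801] [536.63565445 -79.70097904] 84.35300972498203
[540.25919697 -43.05472879]
go (np.float64(540.2591969685593), np.float64(-43.054728792917565), 206, np.float64(84.35300972498203)) shift [ -50.3 -136.1   -6.2] turn [-0.2 -0.   9. ] t 16.2
```

>>> {"api": "drive_tool", "payload": {
  "increments": [
    [-0.3,-25,-60,0,0,0,9],
    [-0.3,-50,-120,20,0,0,9],
    [-0.3,-50,-136,60,0,0,9],
    [-0.3,-50,-136,110,0,0,9],
    [-0.3,-50,-136,155,0,0,9],
    [-0.3,-50,-136,182,0,0,9],
    [-0.3,-50,-136,185,0,0,9],
    [1,-50,-136,185,0,0,9]
  ],
  "newtons": 25
}}

```text
clock: 17.2
tcp_pos: [541.0, -42.8, 16.6]
tcp_rot: [[0.098, 0.995, -0.001], [0.995, -0.098, 0.0], [-0.0, -0.001, -1.0]]
ft_force: [-0.0, -0.5, 0.8]
opening: 56.0
gripper_force: 0.0
```

>>> {"api": "drive_tool", "payload": {
  "increments": [
    [1,0,0,0,0,0,0],
    [1,0,0,0,0,0,0],
    [1,0,0,0,0,0,0],
    [1,0,0,0,0,0,0],
    [1,0,0,-40,0,0,0],
    [1,0,0,-100,0,0,0],
    [1,0,0,-150,0,0,0],
    [1,0,0,-150,0,0,0]
  ]
}}

```text
clock: 18.2
tcp_pos: [542.3, -43.0, 170.1]
tcp_rot: [[0.098, 0.995, 0.007], [0.995, -0.098, -0.001], [-0.001, 0.007, -1.0]]
ft_force: [0.2, 0.1, -0.6]
opening: 17.8
gripper_force: 24.9
```

```bash
python3 - <<'E'
from h import *
print(robot.observe()["opening"])
q=robot.get_image("top");save(q,"t2")
cv2.imwrite("pics/bk.png",cv2.resize(q["img"][140:290,150:300,::-1],(600,600),interpolation=cv2.INTER_CUBIC))
# fit of rim quad from dark/bright basket floor: use region
for n,z in dict(basket=75,hook=0).items():
    for r in robot.regions_of(q,n)[:2]: print(n,round(r["score"],2),np.round(r["rect"]),*axis(q,r["pixels"],z))
E
```

```text
17.756204483193066
basket 0.77 [229. 218.  73.  74.] [435. 326.] [251. 226.] -14.5
basket 0.53 [313. 162.  24.  20.] [673.  22.] [77. 46.] -47.2
```

View pics/bk.png

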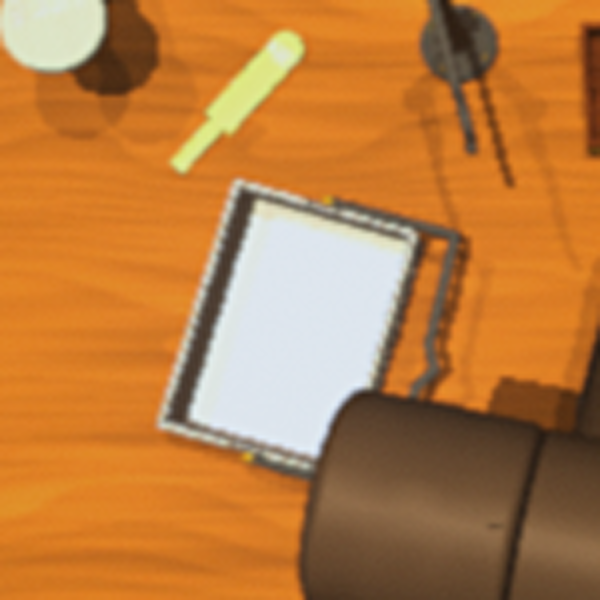

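The crop shows the basket rim corners at (240,184), (163,427) and (418,232), and the yellow pivots at (328,200) and (248,457). The bail is folded to the right with its kink near (430,370).

```bash
python3 - <<'E'
from h import *
q=robot.get_image("top")
f=lambda u,v,z:onz(q,(150+(u+.5)/4-.5,140+(v+.5)/4-.5),z)
A,B=f(328,200,70),f(248,457,70); c=(A+B)/2; y=B-A
print(A,B,"c",c,"len",np.linalg.norm(y),"ydir",np.degrees(np.arctan2(y[1],y[0])))
C,D,E=f(240,184,75),f(163,427,75),f(418,232,75)
print(C,D,E,np.linalg.norm(C-D),np.linalg.norm(E-C),np.degrees(np.arctan2(*(D-C)[::-1])),np.degrees(np.arctan2(*(C-E)[::-1])),"c",(D+E)/2)
print("kink",f(430,370,75)); print("tip",f(472,150,292),"post",f(458,42,0))
E
```

```text
[558.62433475 318.17152416] [324.10820037 386.32200081] c [441.36626756 352.24676249] len 244.2177404494208 ydir 163.79611564456323
[572.8852516  397.93935242] [351.30476595 462.26958673] [528.09326984 234.6767373 ] 230.72990847883963 169.2956087030362 163.8106945596473 74.65809004180879 c [439.6990179  348.47316201]
kink [401.84299602 222.36087372]
tip [565.37603566 164.04519161] post [723.16209294 207.96755312]
```

```bash
cat >> h.py <<'E'
C=np.array([440.5,350.]);XB=np.array([.276,.961]);YB=np.array([-.961,.276])
def inb(a,b): return C+a*XB+b*YB
E
python3 -c "
from h import *
go(430,0,170,164)"
```

```text
go (430, 0, 170, 164) shift [  31.6 -114.    -4.4] turn [ -0.1  -0.1 -79.6] t 18.4
```

>>> {"api": "drive_tool", "payload": {
  "increments": [
    [1,32,-114,0,0,0,-79.6],
    [1,32,-114,0,0,0,-79.6],
    [1,32,-114,0,0,0,-79.6],
    [1,32,-114,0,0,0,-79.6],
    [1,32,-114,0,0,0,-79.6],
    [1,32,-114,0,0,0,-79.6],
    [1,32,-114,0,0,0,-79.6],
    [1,32,-114,0,0,0,-79.6]
  ]
}}

```text
clock: 19.4
tcp_pos: [430.2, 0.3, 165.4]
tcp_rot: [[-0.962, 0.272, -0.003], [0.272, 0.962, 0.0], [0.003, -0.0, -1.0]]
ft_force: [-0.6, 0.3, -0.0]
opening: 18.0
gripper_force: 24.9
```

```bash
python3 -c "
from h import *
go(*inb(-33,5),165,164)
go(*inb(-33,5),22,164)"
```

```text
go (np.float64(426.587), np.float64(319.667), 165, 164) shift [ 90.5 306.3   0.5] turn [-0.  -0.1  0.2] t 19.4
go (np.float64(426.587), np.float64(319.667), 22, 164) shift [ 90.1 306.3 143.5] turn [-0.  -0.1  0.2] t 19.4
```

>>> {"api": "drive_tool", "payload": {
  "increments": [
    [1,16,55,0,0,0,0],
    [1,32,110,0,0,0,0],
    [1,48,165,0,0,0,0],
    [1,64,220,0,0,0,0],
    [1,80,275,0,0,0,0],
    [1,90,306,0,0,0,0],
    [1,90,306,0,0,0,0],
    [1,90,306,30,0,0,0]
  ]
}}

```text
clock: 20.4
tcp_pos: [429.1, 319.0, 136.5]
tcp_rot: [[-0.961, 0.276, 0.001], [0.276, 0.961, 0.0], [-0.001, 0.001, -1.0]]
ft_force: [0.4, -1.2, -0.4]
opening: 17.9
gripper_force: 24.9
```

```bash
python3 - <<'E'
from h import *
p=robot.get_image("wrist"); save(p,"w4"); go(*inb(-33,5),22,164)
E
```

```text
go (np.float64(426.587), np.float64(319.667), 22, 164) shift [  1.    2.1 110.3] turn [-0.2 -0.2 -0. ] t 20.4
```

View pics/w4.png

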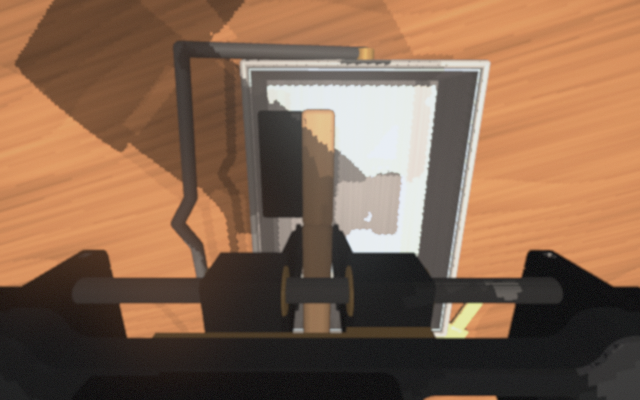

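```bash
python3 - <<'E'
from h import *
p=robot.get_image("wrist")
M=np.stack([XB,YB])
for n,uv,z in [("cornerL",(241,62),75),("cornerR",(490,62),75),("wallL",(249,180),75),("wallR",(474,180),75),("bristle",(258,150),128),("stockend",(320,110),128),("piv",(366,50),70),("floorTL",(268,85),4),("floorTR",(437,85),4)]:
    print(n,np.round(M@(onz(p,uv,z)-C),1))
print("tcp",M@(np.array(robot.observe()["tcp_pos"][:2])-C))
E
```

```text
cornerL [-88.7 116.9]
cornerR [ 83.4 116.7]
wallL [-88.8  33.1]
wallR [85.1 33.1]
bristle [-69.4  63. ]
stockend [-34.3  84.7]
piv [ -1.8 125.3]
floorTL [-82.3 107.9]
floorTR [ 76.1 107.7]
tcp [-34.77013428   3.56478282]
```

The welt brush at (318,200) is well inside the basket walls (left wall at column 250, right at 475). I'll lower and release it.

>>> {"api": "drive_tool", "payload": {
  "increments": [
    [1,0,1,40,0,0,0],
    [1,0,1,80,0,0,0],
    [1,0,1,108,0,0,0],
    [1,0,1,111,0,0,0],
    [1,0,1,111,0,0,0],
    [0.1,0,1,111,0,0,0],
    [0.1,0,1,111,0,0,0],
    [0.1,0,1,111,0,0,0]
  ]
}}

```text
clock: 21.5
tcp_pos: [429.2, 320.3, 26.1]
tcp_rot: [[-0.961, 0.276, 0.001], [0.276, 0.961, 0.0], [-0.001, 0.001, -1.0]]
ft_force: [0.6, 0.2, 0.5]
opening: 40.5
gripper_force: 0.0
```

>>> {"api": "drive_tool", "payload": {
  "increments": [
    [0.1,0,0,-30,0,0,0],
    [0.1,0,0,-80,0,0,0],
    [0.1,0,0,-130,0,0,0],
    [-1,0,0,-150,0,0,0],
    [-1,0,0,-150,0,0,0]
  ]
}}

```text
clock: 22.12
tcp_pos: [429.4, 320.4, 177.0]
tcp_rot: [[-0.961, 0.276, 0.003], [0.276, 0.961, 0.001], [-0.002, 0.002, -1.0]]
ft_force: [-0.3, 0.6, -0.1]
opening: 57.6
gripper_force: 0.0
```

```bash
python3 - <<'E'
from h import *
p=robot.get_image("wrist");M=np.stack([XB,YB])
for n,z in dict(welt=26,basket=75).items():
    for r in robot.regions_of(p,n)[:2]:
        c,s,a=axis(p,r["pixels"],z); print(n,round(r["score"],2),c,s,a,M@(c-C))
go(430,0,170,85.5)
q=robot.get_image("top")
for r in robot.regions_of(q,"shine_a")[:5]: print(round(r["score"],2),*axis(q,r["pixels"],42))
E
```

```text
welt 0.72 [429. 308.] [170.  41.] -14.8 [-43.536   -0.5405]
basket 0.65 [434. 318.] [263. 239.] -16.2 [-32.546   -2.5855]
go (430, 0, 170, 85.5) shift [ -89.7 -307.1    4.8] turn [-0.1 -0.  78.5] t 22.3
0.9 [ 229. -417.] [145.  46.] -69.8
0.74 [ 438. -231.] [140.  42.] 85.7
```

>>> {"api": "drive_tool", "payload": {
  "increments": [
    [-1,-90,-307,0,0,0,78.5],
    [-1,-90,-307,0,0,0,78.5],
    [-1,-90,-307,0,0,0,78.5],
    [-1,-90,-307,0,0,0,78.5],
    [-1,-90,-307,0,0,0,78.5],
    [-1,-90,-307,0,0,0,78.5],
    [-1,-90,-307,0,0,0,78.5],
    [-1,-90,-307,0,0,0,78.5]
  ]
}}

```text
clock: 23.38
tcp_pos: [430.5, -0.1, 174.9]
tcp_rot: [[0.084, 0.996, -0.001], [0.996, -0.084, 0.0], [0.0, -0.001, -1.0]]
ft_force: [-0.5, 0.2, 0.4]
opening: 95.3
gripper_force: 0.0
```

```bash
python3 - <<'E'
from h import *
go(437,-232,30,85.5)
E
```

```text
go (437, -232, 30, 85.5) shift [-230.5   26.1  144.8] turn [-0.1 -0.  -0.3] t 23.4
```

>>> {"api": "drive_tool", "payload": {
  "increments": [
    [-0.7,-60,7,0,0,0,0],
    [-0.7,-120,14,0,0,0,0],
    [-0.7,-180,20,0,0,0,0],
    [-0.7,-230,26,0,0,0,0],
    [-0.7,-230,26,20,0,0,0],
    [-0.7,-230,26,80,0,0,0],
    [-0.7,-230,26,130,0,0,0],
    [-0.7,-230,26,148,0,0,0]
  ],
  "newtons": 30
}}

```text
clock: 24.38
tcp_pos: [437.1, -230.3, 24.3]
tcp_rot: [[0.079, 0.997, -0.004], [0.997, -0.079, 0.003], [0.003, -0.004, -1.0]]
ft_force: [-0.9, 0.1, -1.4]
opening: 80.7
gripper_force: 0.0
```

>>> {"api": "drive_tool", "payload": {
  "increments": [
    [-0.7,0,0,0,0,0,0],
    [1,0,0,0,0,0,0],
    [1,0,0,0,0,0,0],
    [1,0,0,0,0,0,0],
    [1,0,0,0,0,0,0],
    [1,0,0,-40,0,0,0],
    [1,0,0,-100,0,0,0],
    [1,0,0,-150,0,0,0]
  ]
}}

```text
clock: 25.38
tcp_pos: [438.3, -231.0, 179.8]
tcp_rot: [[0.079, 0.997, 0.001], [0.997, -0.079, -0.0], [-0.0, 0.001, -1.0]]
ft_force: [0.4, -0.8, -1.6]
opening: 45.8
gripper_force: 30.0
```

```bash
python3 - <<'E'
from h import *
go(430,0,175,164)
E
```

```text
go (430, 0, 175, 164) shift [229.6 -26.6   4.7] turn [  0.    0.  -78.5] t 25.4
```

>>> {"api": "drive_tool", "payload": {
  "increments": [
    [1,60,-7,0,0,0,-10],
    [1,120,-14,0,0,0,-20],
    [1,180,-20,0,0,0,-30],
    [1,230,-27,0,0,0,-40],
    [1,230,-27,0,0,0,-50],
    [1,230,-27,0,0,0,-60],
    [1,230,-27,0,0,0,-70],
    [1,230,-27,0,0,0,-78.5]
  ]
}}

```text
clock: 26.38
tcp_pos: [429.6, 0.4, 177.7]
tcp_rot: [[-0.963, 0.271, 0.0], [0.271, 0.963, -0.0], [-0.0, -0.0, -1.0]]
ft_force: [-0.4, -0.6, -1.4]
opening: 45.7
gripper_force: 30.0
```

```bash
python3 - <<'E'
from h import *
go(*inb(33,0),175,164)
E
```

```text
go (np.float64(449.608), np.float64(381.713), 175, 164) shift [ 84.1 372.4   2.7] turn [-0.   0.   0.3] t 26.4
```

>>> {"api": "drive_tool", "payload": {
  "increments": [
    [1,13,59,0,0,0,0],
    [1,26,118,0,0,0,0],
    [1,39,177,0,0,0,0],
    [1,52,236,0,0,0,0],
    [1,65,295,0,0,0,0],
    [1,78,350,0,0,0,0],
    [1,84,372,0,0,0,0],
    [1,84,372,30,0,0,0]
  ]
}}

```text
clock: 27.38
tcp_pos: [452.1, 382.7, 148.5]
tcp_rot: [[-0.962, 0.274, 0.003], [0.274, 0.962, 0.002], [-0.002, 0.003, -1.0]]
ft_force: [0.6, 0.1, -1.3]
opening: 46.2
gripper_force: 30.0
```

```bash
python3 - <<'E'
from h import *
go(*inb(33,0),31,164)
q=robot.get_image("top");p=robot.get_image("wrist");M=np.stack([XB,YB]);save(p,"w5")
for n,z in dict(welt=26).items():
    for r in robot.regions_of(p,n)[:2]:
        c,s,a=axis(p,r["pixels"],z); print(n,round(r["score"],2),c,s,a,M@(c-C))
E
```

```text
go (np.float64(449.608), np.float64(381.713), 31, 164) shift [  2.4  -2.  117.5] turn [0.2 0.1 0.1] t 27.4
welt 0.87 [419. 312.] [148.  44.] -16.3 [-42.452   10.1735]
```

View pics/w5.png

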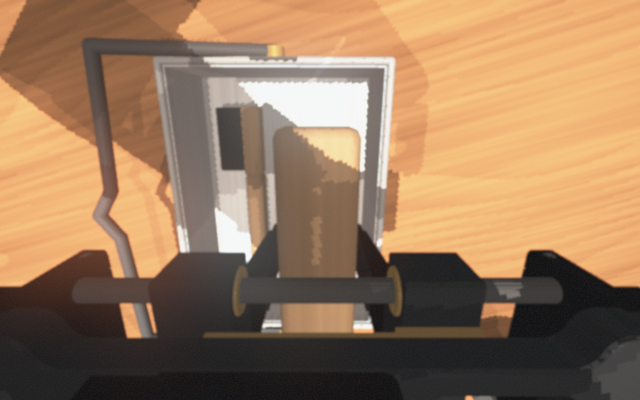

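The held brush at (318,200) is clear of the welt stock at (252,190) and of the right wall at column 380. I'll lower it.

>>> {"api": "drive_tool", "payload": {
  "increments": [
    [1,1,-4,40,0,0,0],
    [1,1,-4,80,0,0,0],
    [1,1,-4,108,0,0,0],
    [1,1,-4,115,0,0,0],
    [1,1,-4,115,0,0,0],
    [-0.2,1,-4,115,0,0,0],
    [-0.2,1,-4,115,0,0,0],
    [-0.2,1,-4,115,0,0,0]
  ]
}}

```text
clock: 28.52
tcp_pos: [449.9, 377.6, 33.2]
tcp_rot: [[-0.961, 0.276, 0.001], [0.276, 0.961, 0.0], [-0.001, 0.001, -1.0]]
ft_force: [0.2, 0.7, -0.3]
opening: 57.1
gripper_force: 0.0
```

>>> {"api": "drive_tool", "payload": {
  "increments": [
    [-0.2,0,0,-30,0,0,0],
    [-0.2,0,0,-80,0,0,0],
    [-0.2,0,0,-130,0,0,0],
    [-0.2,0,-60,-150,0,0,0],
    [-0.2,0,-80,-150,0,0,0],
    [-0.2,0,-80,-150,0,0,0]
  ]
}}

```text
clock: 29.28
tcp_pos: [427.5, 299.8, 183.3]
tcp_rot: [[-0.961, 0.278, 0.001], [0.278, 0.961, 0.0], [-0.001, 0.001, -1.0]]
ft_force: [-0.2, 0.6, 0.2]
opening: 57.3
gripper_force: 0.0
```

```bash
python3 - <<'E'
from h import *
p=robot.get_image("wrist");M=np.stack([XB,YB]);save(p,"w6");q=robot.get_image("top")
for im in (p,q):
  for n,z in dict(shine_a=46,welt=26,tin_a=34).items():
    for r in robot.regions_of(im,n)[:5]:
        if r["score"]<.3: continue
        c,s,a=axis(im,r["pixels"],z); print(n,round(r["score"],2),c,s,a,M@(c-C))
  for n,z in dict(bail_peak=75,bail_bar=75,hook_seat=270).items():
    for r in robot.spot_point(im,n)[:2]: c=onz(im,r["at"],z);print(n,round(r["score"],2),np.round(r["at"]),np.round(c),M@(c-C))
E
```

```text
shine_a 0.63 [449. 373.] [146.  49.] -15.7 [24.449  -1.8205]
welt 0.65 [430. 308.] [170.  41.] -14.7 [-43.26    -1.5015]
tin_a 0.66 [453. 375.] [152.  50.] -15.9 [27.475  -5.1125]
bail_peak 0.66 [222. 203.] [407. 208.] [-145.72621816   -6.98514801]
bail_bar 0.85 [234. 144.] [356. 240.] [-128.961629     50.48273297]
shine_a 0.96 [ 288. -213.] [145.  46.] -29.8 [-583.133    -8.8355]
shine_a 0.59 [ 231. -415.] [144.  43.] -72.3 [-792.987    -9.8105]
welt 0.37 [501. 299.] [24. 12.] -17.5 [-32.313  -72.2165]
tin_a 0.91 [ 686. -197.] [91. 58.] 89.9 [-457.909  -386.8975]
tin_a 0.87 [675. -89.] [80. 50.] 89.9 [-357.157  -346.5185]
tin_a 0.66 [667.  13.] [80. 58.] 89.9 [-261.343  -310.6785]
bail_peak 0.54 [260. 232.] [403. 213.] [-141.61662685   -1.65099747]
bail_bar 0.59 [251. 243.] [362. 245.] [-122.48415718   46.62703846]
bail_bar 0.55 [342. 164.] [652. -89.] [-363.45298026 -324.20812576]
hook_seat 0.84 [266. 167.] [602. 170.] [-128.27678073 -204.60206956]
hook_seat 0.41 [254. 245.] [348. 207.] [-162.53891834   49.13804586]
```

View pics/w6.png

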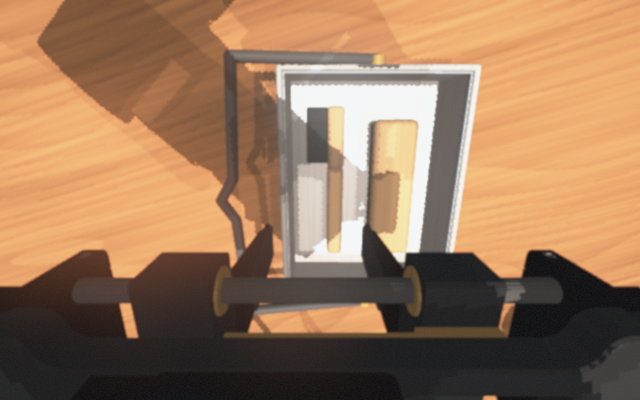

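The wrist view shows both brushes in the basket, the welt at (335,180) and the shine brush at (393,185). The bail kink is at (222,203). Next I'll pinch the bail on its -y side.

```bash
python3 - <<'E'
from h import *
go(*inb(-131,-39),70,164.2)
E
```

```text
go (np.float64(441.823), np.float64(213.345), 70, 164.2) shift [-37.8 -80.  112.6] turn [-0.  -0.  -0.2] t 30.0
```

>>> {"api": "drive_tool", "payload": {
  "increments": [
    [0.2,-20,-40,0,0,0,0],
    [0.2,-38,-80,0,0,0,0],
    [0.2,-38,-80,20,0,0,0],
    [0.2,-38,-80,50,0,0,0],
    [0.2,-38,-80,50,0,0,0]
  ],
  "newtons": 10
}}

```text
clock: 30.6
tcp_pos: [441.3, 212.8, 131.4]
tcp_rot: [[-0.961, 0.277, -0.003], [0.277, 0.961, -0.001], [0.003, -0.002, -1.0]]
ft_force: [0.5, -0.0, 0.3]
opening: 38.0
gripper_force: 0.0
```

```bash
python3 - <<'E'
from h import *
p=robot.get_image("wrist");save(p,"w7"); M=np.stack([XB,YB])
for n,z in dict(bail_peak=75,bail_bar=75).items():
    for r in robot.spot_point(p,n)[:2]: c=onz(p,r["at"],z);print(n,round(r["score"],2),np.round(r["at"]),np.round(c),M@(c-C))
go(*inb(-131,-39),70,164.2)
E
```

```text
bail_peak 0.76 [303. 173.] [404. 211.] [-143.55288899   -3.24694533]
bail_bar 0.83 [324.  96.] [355. 242.] [-127.53060427   51.88526764]
bail_bar 0.41 [419. 157.] [417. 298.] [-56.3643547    8.71703688]
go (np.float64(441.823), np.float64(213.345), 70, 164.2) shift [ 0.6 -0.3 63.5] turn [ 0.   0.  -0.2] t 30.8
```

View pics/w7.png

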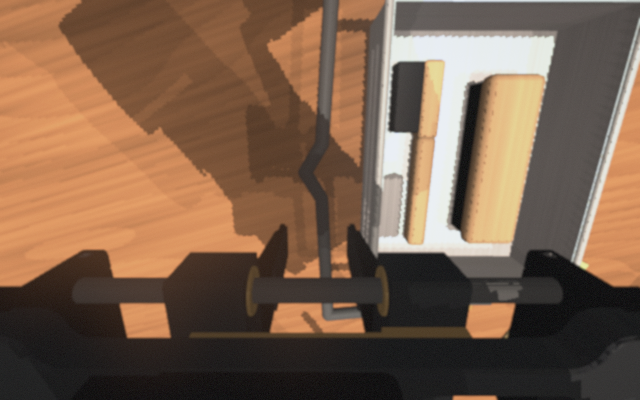

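The bar passes between the fingers at about (324,270), the kink is at (303,173), and both brushes lie in the basket. I'll go down and pinch.

>>> {"api": "drive_tool", "payload": {
  "increments": [
    [0.2,0,2,40,0,0,0],
    [0.2,0,2,60,0,0,0],
    [0.2,0,2,62,0,0,0],
    [0.2,0,2,62,0,0,0],
    [1,0,2,62,0,0,0],
    [1,0,2,62,0,0,0],
    [1,0,2,62,0,0,0],
    [1,0,2,62,0,0,0]
  ]
}}

```text
clock: 31.75
tcp_pos: [442.7, 215.2, 70.8]
tcp_rot: [[-0.961, 0.276, 0.0], [0.276, 0.961, 0.0], [-0.0, 0.0, -1.0]]
ft_force: [-0.6, 1.4, 0.3]
opening: 9.7
gripper_force: 10.0
```

```bash
python3 - <<'E'
from h import *
s=robot.observe();M=np.stack([XB,YB]);print(s["opening"],s["gripper_force"],s["ft_force"],M@(s["tcp_pos"][:2]-C),s["tcp_pos"])
E
```

```text
9.700891622836142 9.994660913944244 [-0.55566919  1.36321586  0.33819983] [-128.90673608  -39.31248287] [442.70170399 215.22954591  70.75669991]
```

>>> {"api": "drive_tool", "payload": {
  "increments": [
    [1,0,2,-14,0,0,0],
    [1,0,5,-28,0,0,0],
    [1,0,11,-42,0,0,0],
    [1,0,18,-57,0,0,0],
    [1,0,28,-70,0,0,0],
    [1,0,38,-82,0,0,0],
    [1,0,38,-82,0,0,0],
    [1,0,38,-82,0,0,0]
  ],
  "newtons": 8
}}

```text
clock: 32.75
tcp_pos: [453.2, 251.2, 153.2]
tcp_rot: [[-0.961, 0.276, 0.001], [0.276, 0.961, -0.001], [-0.001, -0.0, -1.0]]
ft_force: [-0.4, -5.3, 6.6]
opening: 9.6
gripper_force: 8.0
```

```bash
python3 - <<'E'
from h import *
s=robot.observe();M=np.stack([XB,YB]);print(s["opening"],s["gripper_force"],s["ft_force"],M@(s["tcp_pos"][:2]-C),s["tcp_pos"])
p=robot.get_image("wrist")
for n,z in dict(bail_peak=172).items():
    for r in robot.spot_point(p,n)[:2]: c=onz(p,r["at"],z);print(n,round(r["score"],2),np.round(r["at"]),np.round(c),M@(c-C))
for r in robot.regions_of(p,"basket")[:1]: print(r["score"],r["rect"],*axis(p,r["pixels"],75))
E
```

```text
9.639822677705533 8.003332391381264 [-0.43380014 -5.29561598  6.5908133 ] [-91.44175115 -39.50243437] [453.22777263 251.1918664  153.20089849]
bail_peak 0.71 [300. 197.] [414. 252.] [-101.53415948   -1.17967426]
0.92 [428.9, 167.8, 270.8, 330.0] [463. 327.] [292. 196.] -17.7
```

>>> {"api": "drive_tool", "payload": {
  "increments": [
    [1,0,0,-9,0,0,0],
    [1,0,13,-20,0,0,0],
    [1,0,26,-29,0,0,0],
    [1,0,41,-36,0,0,0],
    [1,0,56,-41,0,0,0],
    [1,0,69,-44,0,0,0],
    [1,0,84,-46,0,0,0],
    [1,0,88,-46,0,0,0]
  ]
}}

```text
clock: 33.9
tcp_pos: [477.5, 337.1, 198.3]
tcp_rot: [[-0.961, 0.276, -0.0], [0.276, 0.961, -0.0], [0.0, -0.0, -1.0]]
ft_force: [-1.1, 0.2, -4.0]
opening: 9.8
gripper_force: 8.0
```

>>> {"api": "drive_tool", "payload": {
  "increments": [
    [1,0,0,0,0,0,0],
    [1,0,0,0,0,0,0],
    [1,0,0,0,0,0,0]
  ],
  "newtons": 60
}}

```text
clock: 34.28
tcp_pos: [477.4, 335.9, 198.5]
tcp_rot: [[-0.961, 0.277, -0.0], [0.277, 0.961, -0.0], [0.0, -0.0, -1.0]]
ft_force: [-0.1, 0.3, -5.4]
opening: 8.5
gripper_force: 60.0
```

```bash
python3 - <<'E'
from h import *
s=robot.observe();M=np.stack([XB,YB]);print(s["opening"],s["gripper_force"],s["ft_force"],M@(s["tcp_pos"][:2]-C),s["tcp_pos"])
p=robot.get_image("scene");save(p,"s8")
cv2.imwrite("pics/s8c.png",cv2.resize(p["img"][150:350,280:520,::-1],(720,600),interpolation=cv2.INTER_CUBIC))
E
```

```text
8.459295285593054 59.95476007461548 [-0.06299977  0.2593602  -5.4074482 ] [ -3.37829691 -39.31417104] [477.35967691 335.8984727  198.5302365 ]
```

View pics/s8c.png

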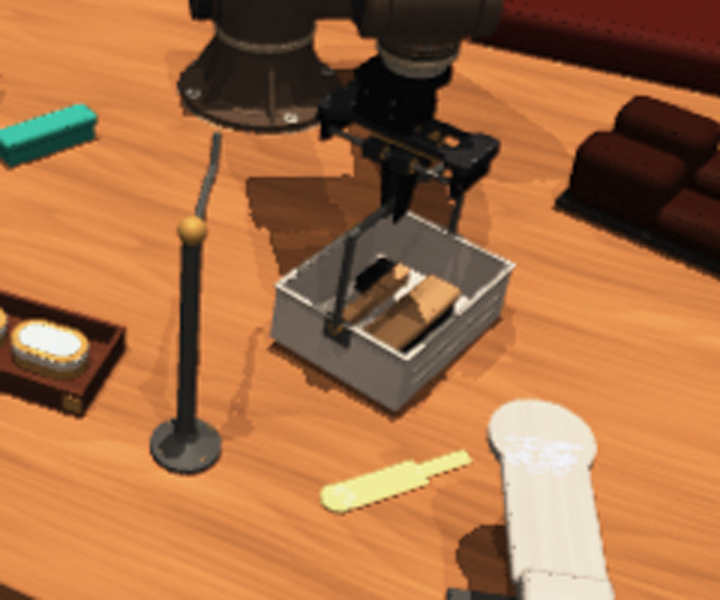

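The bail is upright and pinched on its far side at about (390,210), with both brushes inside. I'll lift a little.

>>> {"api": "drive_tool", "payload": {
  "increments": [
    [1,0,0,-5,0,0,0],
    [1,0,0,-10,0,0,0],
    [1,0,0,-20,0,0,0],
    [1,0,0,-30,0,0,0],
    [1,0,0,-40,0,0,0],
    [1,0,0,-40,0,0,0],
    [1,0,0,-40,0,0,0],
    [1,0,0,-40,0,0,0]
  ]
}}

```text
clock: 35.33
tcp_pos: [477.3, 336.1, 238.2]
tcp_rot: [[-0.961, 0.276, -0.001], [0.276, 0.961, -0.0], [0.0, -0.001, -1.0]]
ft_force: [-0.4, -0.6, -5.2]
opening: 8.5
gripper_force: 60.0
```

```bash
python3 - <<'E'
from h import *
s=robot.observe();M=np.stack([XB,YB]);print(s["opening"],s["gripper_force"],s["ft_force"],s["wrist_torque"],M@(s["tcp_pos"][:2]-C),s["tcp_pos"])
p=robot.get_image("wrist");save(p,"w9")
q=robot.get_image("scene");save(q,"s9")
W=np.zeros((600,640,3),np.uint8);W[:400]=p["img"][:,:,::-1];W[400:,:240]=q["img"][150:350,280:520,::-1]
cv2.imwrite("pics/m9.png",W)
for im in(p,q):
  for n in ("bail_peak","bail_bar","basket"):
    for r in robot.spot_point(im,n)[:1]: print(n,r["score"],r["at"])
E
```

```text
8.469840402755379 59.950711727142334 [-0.44064736 -0.60098122 -5.22639465] [ 0.09518522 -0.26755474  0.05131911] [ -3.16987383 -39.14303136] [477.25270403 336.14607686 238.18052385]
bail_peak 0.89 [315.2, 193.9]
bail_bar 0.56 [313.3, 92.0]
basket 0.86 [314.9, 153.6]
bail_peak 0.58 [416.1, 195.8]
bail_bar 0.64 [427.3, 197.2]
basket 0.71 [405.4, 248.0]
```

View pics/m9.png

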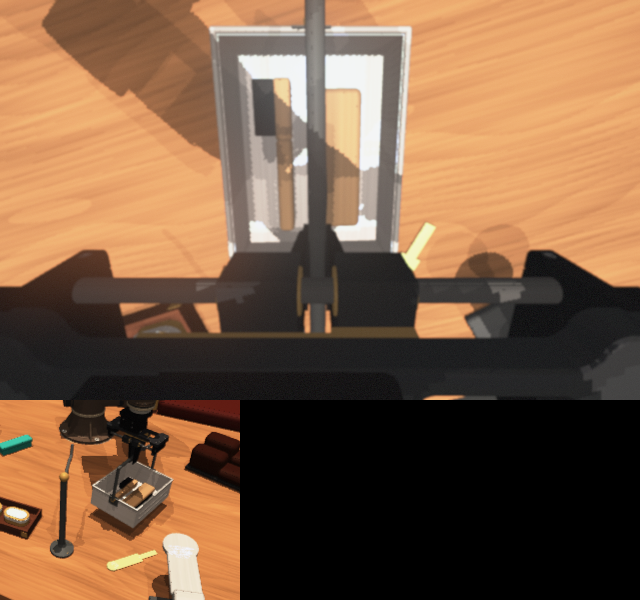

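The wrist view shows the basket hanging level, with the bail centred at column 315 and both brushes inside. I'll raise it and turn it to match the hook.

>>> {"api": "drive_tool", "payload": {
  "increments": [
    [1,0,0,-15,0,0,8],
    [1,0,0,-30,0,0,16],
    [1,0,0,-45,0,0,24],
    [1,0,0,-60,0,0,32],
    [1,0,0,-72,0,0,40],
    [1,0,0,-72,0,0,48],
    [1,0,0,-72,0,0,55],
    [1,0,0,-72,0,0,58.4]
  ]
}}

```text
clock: 36.72
tcp_pos: [477.3, 336.1, 310.5]
tcp_rot: [[-0.265, 0.964, -0.0], [0.964, 0.265, -0.0], [-0.0, -0.0, -1.0]]
ft_force: [0.2, -0.5, -5.4]
opening: 8.7
gripper_force: 60.0
```

```bash
python3 - <<'E'
from h import *
s=robot.observe();print(s["ft_force"],s["wrist_torque"],s["tcp_pos"])
p=robot.get_image("wrist");q=robot.get_image("scene");t=robot.get_image("top")
best={}
for i,im in enumerate((p,q,t)):
  for n in ("bail_peak","hook_seat","hook"):
    for r in robot.spot_point(im,n)[:1]:
        print(i,n,round(r["score"],2),np.round(r["at"]))
        if r["score"]>.4: best.setdefault(n,[]).append((im,r["at"]))
for n,L in best.items():
    A=np.zeros((3,3));b=np.zeros(3);G=[]
    for im,uv in L:
        o,d=ray(im,uv);d=d/np.linalg.norm(d);P=np.eye(3)-np.outer(d,d);A+=P;b+=P@o
        G.append((P,o))
    X=np.linalg.solve(A,b) if len(L)>1 else None
    if X is not None: print(n,np.round(X,1),[round(np.linalg.norm(P@(X-o)),1) for P,o in G])
go(492,106,310,105.6)
E
```

```text
[ 0.24443948 -0.53632701 -5.42206868] [-0.13847028 -0.17036312 -0.00256832] [477.31756332 336.1452044  310.53742232]
0 bail_peak 0.77 [318. 197.]
0 hook 0.77 [430. 262.]
1 bail_peak 0.89 [429. 184.]
1 hook_seat 0.81 [351. 206.]
1 hook 0.85 [342. 297.]
2 hook_seat 0.71 [270. 169.]
2 hook 0.95 [261. 151.]
bail_peak [466.4 372.9 334.4] [np.float64(0.7), np.float64(0.7)]
hook [719.  213.9   9.5] [np.float64(2.2), np.float64(6.2), np.float64(4.5)]
hook_seat [593.2 163.8 268. ] [np.float64(5.9), np.float64(5.9)]
go (492, 106, 310, 105.6) shift [-225.7  -47.7    0.6] turn [ 0.  0. -0.] t 37.3
```

>>> {"api": "drive_tool", "payload": {
  "increments": [
    [1,-30,-6,0,0,0,0],
    [1,-70,-14,0,0,0,0],
    [1,-110,-23,0,0,0,0],
    [1,-150,-31,0,0,0,0],
    [1,-190,-40,0,0,0,0],
    [1,-215,-45,0,0,0,0],
    [1,-226,-48,0,0,0,0],
    [1,-226,-48,0,0,0,0]
  ]
}}

```text
clock: 38.33
tcp_pos: [491.8, 105.5, 310.7]
tcp_rot: [[-0.267, 0.964, 0.0], [0.964, 0.267, 0.0], [-0.0, 0.0, -1.0]]
ft_force: [0.8, 0.0, -5.2]
opening: 8.7
gripper_force: 59.9
```

```bash
cat > tri.py <<'E'
from h import *
s=robot.observe();print(s["ft_force"],s["wrist_torque"],s["tcp_pos"])
best={}
for i,cam in enumerate(("wrist","scene","top")):
  im=robot.get_image(cam)
  if i==0: save(im,"wl%d"%int(s["clock"]*10))
  for n in ("bail_peak","hook_seat","hook"):
    for r in robot.spot_point(im,n)[:1]:
        print(cam,n,round(r["score"],2),np.round(r["at"]))
        if r["score"]>.4: best.setdefault(n,[]).append((im,r["at"]))
for n,L in best.items():
    A=np.zeros((3,3));b=np.zeros(3);G=[]
    for im,uv in L:
        o,d=ray(im,uv);d=d/np.linalg.norm(d);P=np.eye(3)-np.outer(d,d);A+=P;b+=P@o
        G.append((P,o))
    if len(L)>1: X=np.linalg.solve(A,b); print(n,np.round(X,1),[round(float(np.linalg.norm(P@(X-o))),1) for P,o in G])
E
python3 tri.py; ls pics
```

```text
[ 0.82159557  0.0167543  -5.16209051] [-0.11351072 -0.247672    0.01826945] [491.84063528 105.54569084 310.72322089]
wrist bail_peak 0.65 [318. 195.]
wrist hook_seat 0.84 [483. 178.]
wrist hook 0.67 [470. 139.]
scene bail_peak 0.96 [359. 166.]
scene hook_seat 0.94 [349. 205.]
scene hook 0.58 [342. 300.]
top hook_seat 0.93 [267. 169.]
top hook 0.61 [263. 150.]
bail_peak [479.8 146.9 345.1] [0.1, 0.1]
hook_seat [596.2 167.8 270.9] [1.6, 2.2, 0.7]
hook [722.3 208.7  -1.4] [3.1, 1.4, 4.0]
bk.png
m9.png
s8.png
s8c.png
s9.png
sc0.png
t2.png
top0.png
w1.png
w2.png
w3.png
w4.png
w5.png
w6.png
w7.png
w9.png
wl383.png
```

>>> {"api": "drive_tool", "payload": {
  "increments": [
    [1,-1,15,0,0,0,0],
    [1,-2,35,0,0,0,0],
    [1,-3,55,0,0,0,0],
    [1,-4,75,0,0,0,0],
    [1,-5,95,0,0,0,0],
    [1,-5,110,0,0,0,0],
    [1,-5,119,0,0,0,0],
    [1,-5,119,0,0,0,0]
  ]
}}

```text
clock: 39.92
tcp_pos: [608.1, 132.9, 310.3]
tcp_rot: [[-0.268, 0.963, -0.0], [0.963, 0.268, -0.0], [-0.0, -0.0, -1.0]]
ft_force: [-0.3, 0.3, -5.0]
opening: 9.1
gripper_force: 60.0
```

```bash
python3 tri.py; ls -t pics|head -1
```

```text
[-0.25628115  0.3070293  -4.98344068] [-0.18212159 -0.17732067 -0.02445388] [608.09144472 132.86200727 310.28948746]
wrist bail_peak 0.72 [316. 197.]
wrist hook_seat 0.6 [315. 172.]
scene bail_peak 0.94 [350. 187.]
scene hook_seat 0.61 [350. 205.]
scene hook 0.75 [342. 299.]
bail_peak [596.6 169.2 338.2] [1.7, 1.7]
hook_seat [595.9 169.  271.9] [0.6, 0.6]
wl399.png
```

View pics/wl399.png

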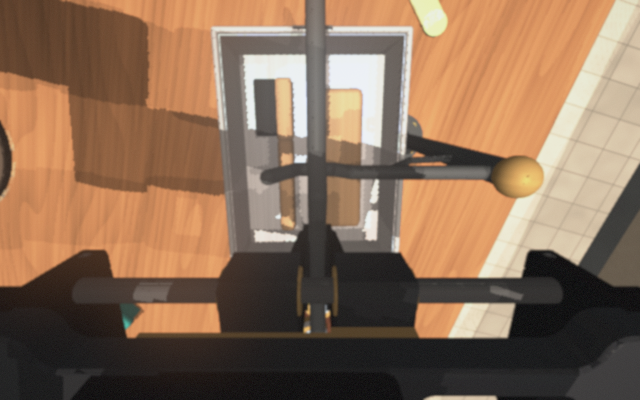

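The bail lies right over the hook's seat: the arm runs from its tip at (268,178) to the post at (515,177), and crosses under the bail at (317,172). I'll lower in steps and watch the force.

>>> {"api": "drive_tool", "payload": {
  "increments": [
    [1,0,0,8,0,0,0],
    [1,0,0,16,0,0,0],
    [1,0,0,24,0,0,0],
    [1,0,0,32,0,0,0],
    [1,0,0,40,0,0,0],
    [1,0,0,40,0,0,0],
    [1,0,0,40,0,0,0],
    [1,0,0,40,0,0,0]
  ]
}}

```text
clock: 41.52
tcp_pos: [607.9, 132.8, 271.0]
tcp_rot: [[-0.268, 0.963, 0.001], [0.963, 0.268, -0.0], [-0.0, 0.001, -1.0]]
ft_force: [0.1, -0.0, -5.6]
opening: 8.7
gripper_force: 59.9
```

>>> {"api": "drive_tool", "payload": {
  "increments": [
    [1,0,0,3,0,0,0],
    [1,0,0,6,0,0,0],
    [1,0,0,8,0,0,0],
    [1,0,0,8,0,0,0]
  ]
}}

```text
clock: 42.02
tcp_pos: [607.7, 132.7, 262.4]
tcp_rot: [[-0.268, 0.963, -0.0], [0.963, 0.268, -0.0], [-0.0, -0.0, -1.0]]
ft_force: [0.0, -0.2, -4.6]
opening: 8.5
gripper_force: 59.9
```

```bash
python3 tri.py
```

```text
[ 0.01947504 -0.18025548 -4.6253314 ] [-0.1600628  -0.15568957 -0.04216414] [607.70920963 132.74003229 262.39234404]
wrist hook_seat 0.61 [314. 190.]
wrist hook 0.82 [406. 137.]
scene bail_peak 0.72 [348. 203.]
scene hook_seat 0.77 [352. 205.]
scene hook 0.88 [343. 299.]
top bail_peak 0.2 [341. 161.]
top hook 0.71 [249. 171.]
hook_seat [594.3 172.6 274.2] [2.6, 2.6]
hook [689.7 226.5  -8.1] [34.5, 29.1, 60.8]
```

>>> {"api": "drive_tool", "payload": {
  "increments": [
    [1,0,0,2,0,0,0],
    [1,0,0,4,0,0,0],
    [1,0,0,4,0,0,0],
    [1,0,0,4,0,0,0]
  ]
}}

```text
clock: 43.12
tcp_pos: [607.8, 132.7, 258.6]
tcp_rot: [[-0.268, 0.963, 0.0], [0.963, 0.268, -0.0], [-0.0, 0.0, -1.0]]
ft_force: [0.6, 1.0, -5.0]
opening: 8.7
gripper_force: 59.9
```

>>> {"api": "drive_tool", "payload": {
  "increments": [
    [1,0,0,2,0,0,0],
    [1,0,0,3,0,0,0],
    [1,0,0,3,0,0,0],
    [1,0,0,3,0,0,0]
  ]
}}

```text
clock: 43.62
tcp_pos: [607.8, 132.8, 255.8]
tcp_rot: [[-0.268, 0.963, 0.0], [0.963, 0.268, -0.0], [-0.0, 0.0, -1.0]]
ft_force: [0.2, 0.4, -4.4]
opening: 8.1
gripper_force: 59.9
```

>>> {"api": "drive_tool", "payload": {
  "increments": [
    [1,0,0,2,0,0,0],
    [1,0,0,4,0,0,0],
    [1,0,0,4,0,0,0],
    [1,0,0,4,0,0,0]
  ]
}}

```text
clock: 44.12
tcp_pos: [608.1, 133.0, 252.9]
tcp_rot: [[-0.268, 0.963, 0.002], [0.963, 0.268, 0.001], [0.0, 0.002, -1.0]]
ft_force: [-2.5, 0.4, 7.0]
opening: 8.6
gripper_force: 60.0
```

>>> {"api": "drive_tool", "payload": {
  "increments": [
    [1,0,0,2,0,0,0],
    [1,0,0,2,0,0,0],
    [1,0,0,2,0,0,0]
  ]
}}

```text
clock: 44.5
tcp_pos: [608.2, 133.0, 251.3]
tcp_rot: [[-0.268, 0.963, 0.003], [0.963, 0.268, 0.001], [-0.0, 0.003, -1.0]]
ft_force: [-3.0, -0.7, 9.6]
opening: 8.9
gripper_force: 60.0
```

```bash
python3 tri.py
```

```text
[-2.98890054 -0.69136356  9.60237362] [0.47594646 0.42141676 0.10063135] [608.20002001 132.98733043 251.33046228]
wrist bail_peak 0.73 [317. 200.]
wrist hook_seat 0.65 [314. 196.]
scene bail_peak 0.9 [349. 204.]
scene hook_seat 0.62 [348. 204.]
bail_peak [597.1 168.4 277.9] [0.8, 0.8]
hook_seat [596.1 165.8 272.7] [3.4, 3.4]
```

>>> {"api": "drive_tool", "payload": {
  "increments": [
    [1,0,0,-2.5,0,0,0],
    [1,0,0,-2.5,0,0,0],
    [1,0,0,-2.5,0,0,0]
  ],
  "newtons": 10
}}

```text
clock: 45.48
tcp_pos: [607.9, 132.8, 252.0]
tcp_rot: [[-0.268, 0.963, 0.0], [0.963, 0.268, 0.0], [-0.0, 0.0, -1.0]]
ft_force: [0.6, 0.3, -0.1]
opening: 9.7
gripper_force: 10.0
```

>>> {"api": "drive_tool", "payload": {
  "increments": [
    [0.7,0,0,0,0,0,0],
    [0.4,0,0,0,0,0,0],
    [0.2,0,0,0,0,0,0],
    [0.2,0,0,0,0,0,0],
    [0.2,0,0,0,0,0,0]
  ]
}}

```text
clock: 46.1
tcp_pos: [607.8, 132.7, 252.1]
tcp_rot: [[-0.268, 0.963, 0.0], [0.963, 0.268, -0.0], [-0.0, 0.0, -1.0]]
ft_force: [-0.1, 0.1, -0.6]
opening: 37.7
gripper_force: 0.0
```

```bash
python3 tri.py
```

```text
[-0.1358498   0.09496692 -0.62552841] [-0.04814775 -0.1272615  -0.06054912] [607.75593404 132.74598694 252.11205242]
wrist bail_peak 0.65 [317. 198.]
wrist hook_seat 0.95 [314. 193.]
wrist hook 0.85 [410. 140.]
scene bail_peak 0.81 [349. 205.]
scene hook_seat 0.67 [350. 207.]
scene hook 0.82 [340. 298.]
bail_peak [597.1 167.8 274.5] [1.4, 1.4]
hook_seat [595.2 168.3 264.6] [0.3, 0.3]
hook [722.8 204.    3.3] [2.0, 2.0]
```

Seated and released. I'll retreat straight up, wait for it to settle, and check.

>>> {"api": "drive_tool", "payload": {
  "increments": [
    [0.2,0,0,-15,0,0,0],
    [0.2,0,0,-35,0,0,0],
    [0.2,0,0,-60,0,0,0],
    [0.2,0,0,-90,0,0,0],
    [0.2,0,0,-120,0,0,0],
    [0.2,0,0,-120,0,0,0],
    [0.2,0,0,-120,0,0,0],
    [0.2,0,0,-120,0,0,0]
  ]
}}

```text
clock: 47.7
tcp_pos: [607.5, 132.7, 371.2]
tcp_rot: [[-0.268, 0.963, -0.002], [0.963, 0.268, -0.0], [0.0, -0.002, -1.0]]
ft_force: [-0.0, 0.9, 0.2]
opening: 38.1
gripper_force: 0.0
```

>>> {"api": "drive_tool", "payload": {
  "increments": [
    [0.2,-30,-30,0,0,0,0],
    [0.2,-60,-60,0,0,0,0],
    [0.2,-100,-100,0,0,0,0],
    [0.2,-100,-100,0,0,0,0],
    [0.2,-100,-100,0,0,0,0],
    [0.2,-100,-100,0,0,0,0],
    [0.2,-100,-100,0,0,0,0],
    [0.2,-100,-100,0,0,0,0]
  ]
}}

```text
clock: 48.7
tcp_pos: [538.4, 10.1, 371.9]
tcp_rot: [[-0.269, 0.963, -0.0], [0.963, 0.269, -0.0], [0.0, -0.0, -1.0]]
ft_force: [0.4, 0.0, 0.0]
opening: 38.0
gripper_force: 0.0
```

```bash
python3 - <<'E'
from h import *
q=robot.get_image("scene");t=robot.get_image("top")
for n in ("shine_a","welt"):
    for r in robot.regions_of(t,n)[:4]: print(n,round(r["score"],2),np.round(r["rect"]))
for r in robot.regions_of(t,"tin_a")[:5]: print("tin",round(r["score"],2),*axis(t,r["pixels"],34))
W=np.zeros((600,720,3),np.uint8);W[:,:]=cv2.resize(q["img"][150:350,200:440,::-1],(720,600),interpolation=cv2.INTER_CUBIC)
cv2.imwrite("pics/fin.png",W)
E
```

```text
shine_a 0.76 [377. 265.  26.  40.]
shine_a 0.61 [432. 278.  40.  24.]
shine_a 0.55 [270. 172.  39.  25.]
welt 0.53 [270. 193.  37.  16.]
welt 0.48 [259. 176.  58.  26.]
tin 0.54 [ 686. -197.] [84. 50.] 89.9
```

View pics/fin.png

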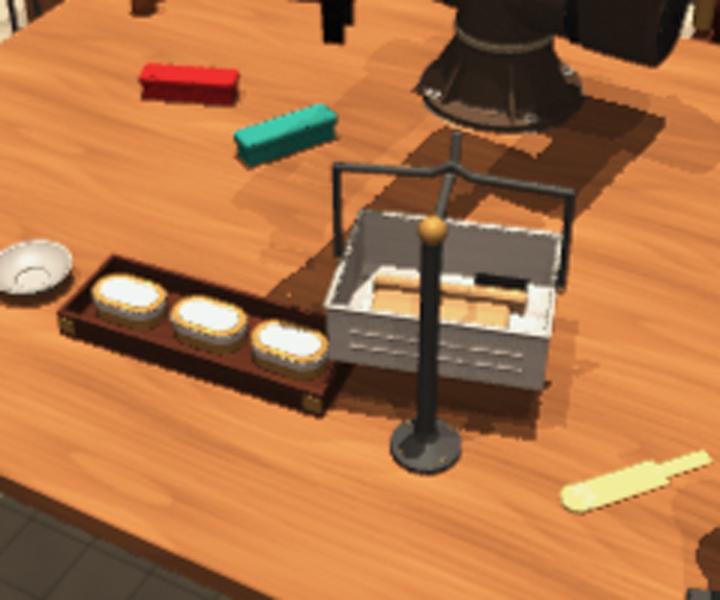

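The basket hangs level with its kink at (450,170) in the hook. Both brushes are inside, and the three tins lie flat in the box at (130,300), (210,320) and (290,345). I'll let it settle for a second and hand in.

>>> {"api": "drive_tool", "payload": {
  "increments": [
    [0.2,0,0,0,0,0,0],
    [0.2,0,0,0,0,0,0],
    [0.2,0,0,0,0,0,0],
    [0.2,0,0,0,0,0,0],
    [0.2,0,0,0,0,0,0],
    [0.2,0,0,0,0,0,0],
    [0.2,0,0,0,0,0,0],
    [0.2,0,0,0,0,0,0]
  ]
}}

```text
clock: 49.95
tcp_pos: [538.2, 9.6, 372.1]
tcp_rot: [[-0.268, 0.963, 0.0], [0.963, 0.268, -0.0], [-0.0, -0.0, -1.0]]
ft_force: [0.4, 0.1, -0.3]
opening: 38.0
gripper_force: 0.0
```

```bash
python3 -c "
from workcell import robot
print(robot.sign_off())"
```

```text
the job is handed in; nothing more can be done
None
```

The job is handed in (no verdict was returned): the last picture shows the three tins flat in the box, both brushes in the basket, and the basket hanging level with its bail's kink in the hook.

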